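Find the full sugar tin by its weight and put it on the coffee tray

ROBOT

A 6-joint arm with a two-finger parallel gripper is mounted at the origin on the work surface. World frame = base frame: x ahead of the robot, y to its left, z up, the work surface at z = 0. Lengths are in m, angles in rad, forces in N, time in s.
With the tool pointing down it reaches from about 0.375 to 0.9 m from the base axis. Payload 3.1 kg.
Tool frame: the origin (TCP) lies on the centre line of the jaws, within the pads' length; the fingertips stand 8 mm ahead of it and the grasp point (between the pads) lies 11 mm behind it (robot.tip_extent is the distance from the TCP to the fingertips, in m); y points along the fingers, z is the direction in which the jaws open and shut, and the axes are right-handed (so a half turn about y gives the same grasp; the last joint's range is limited). The gripper opens to 87 mm and grips with 3 to 60 N. Pads are 19 mm wide; open, the fingers measure 117 mm over their backs; the gripper's body (75 mm by 190 mm) begins 51 mm behind the grasp point.
Start: joints at [0.98, 0.527, 1.433, -0, 1.181, -0.178], TCP at [0.251, 0.572, 0.231] pointing down, gripper open.
Joint ranges: [-3.08, 3.08], [-0.75, 2.2], [0.22, 2.44], [-1.43, 4.57], [0, 2.65], [-2.85, 2.85]. Speed limits (rad/s): [2.79, 2.79, 3.14, 3.14, 3.14, 3.14].

INTERFACE

Orientations are given as a unit quaternion [x, y, z, w].
In Python, from rig import robot gives the robot as it stands.
- The arm moves only by the shell command python3 -m crank 'ROWS' [FORCE]. ROWS is JSON, a list that holds one entry, the list of rows, each a list of 7 numbers: the turn, a rotation vector about the tool's x, y, z in degrees, then the shift along the tool's x, y, z in m, then the opening in per cent of the stroke, from 0 (shut) to 100 (fully open). In form: [[[ax, ay, az, dx, dy, dz, gripper], ...]]. A call has exactly 5 rows; each row shifts and turns the commanded pose from where the row before left it, along the tool's axes as they then stand; what a row does not reach is not made up. A row lasts 1/8 s, in which the tool goes at most 62.5 mm and 10.7 degrees, less where a joint would pass 70% of its speed; a pose out of reach is approached as far as the arm can. A call with a gripper value outside its range is refused whole. The fingers move at their own pace and stop on an object; FORCE is the grip in N (left out, the last holds). Time passes only in rows, so rows that do not move let the fingers close, or fill a call up. It gives the time, the measured TCP pose, the force and the opening at its end, in the units of the state.
- robot.get_obs(): the state, without advancing time (a new reading comes with each control period).
- robot.camera(name): name is "side" or "top" or "wrist"; returns a dict with "img" (400x640x3 uint8, red, green, blue), "K" (3x3 intrinsics, pixels), "R" (3x3) and "t" (3): a world point X has camera coordinates R X + t; the wrist camera has in their place "T_tool_cam" (4x4, takes a point from camera to tool coordinates, whose origin is the TCP and whose axes are the tool frame's). Camera axes: x right, y down, z forward; pixel columns grow to the right and rows downward; lengths in m; the calibration is good to about 2 mm. The wrist camera is an equidistant fisheye: a pixel r from the principal point sees the ray r / f radians off the axis. A picture is of the moment at which its call begins: read the wrist's pose just before it. There is no depth.
- robot.hand_in(): hands the job in, once; it reports no verdict.
Trained networks look in a picture, given as the dict that the camera call returned (one of the last four; its "shot" number tells which), for a name from the list of things; names that differ only in an ending like _2 or _b are one class to them, and where a whole thing is asked for, a point or a joint stands for the part that bears it (a point fixed in the world has none). Each returns a list of dicts, best first, with "conf" (0 to 1); they miss things now and then, are a little off and sometimes report something else, mostly with a low value. They report only what shows in the picture. A call takes as long as a camera call. They do not tell look-alikes from the thing itself.
- robot.spot_in(picture, thing): "at" ([row, column] in pixels, amid what is visible of it).
The state is a dict: "time": time; "q": joint angles; "joint_velocities": joint speeds; "joint_torque": joint torques, N m; "position": TCP position; "tool_rot": TCP orientation; "ft_force": force on the tool from outside, world axes, zero at the start; "moment": the same for the moment, N m; "grip_width": finger opening in m.
Only numpy, scipy, OpenCV 4.12 (cv2) and the standard library are available. Lean on these libraries where they do the work, as an engineer would, in place of code of your own. Each camera call takes 0.05 s, during which the arm holds its last target.

TASK

Two look-alike closed sugar tins lean in the chrome rack; one is full, the other nearly empty. Lift the left-hand tin (as seen from the robot) about 5 cm clear of the rack to feel its weight and put it back in its own bay, then lift the right-hand tin the same way, and at the end have the heavier tin standing upright on the wooden tray, and the lighter one resting back in its own bay. Set the tins down gently, never letting them drop, and leave the jar, mug and timer alone.

Things in the scene. Friction and masses are not known exactly. Their poses are not given: they have to be found in the camera images.
- tin_left_center (a point): Left-hand sugar tin (larger y, as seen from the robot): closed metal tin, blue lid, flat rigid sides, 70 x 50 mm in plan, 120 mm tall; both tins look alike. This point is its centre, 60 mm above its underside; z runs up through the lid, x along the 70 mm side, y across the 50 mm width (the width to grasp, in the top 35 mm). At the start it leans in the left bay, lid towards the robot, 30 degrees from vertical, centre 88 mm up.
- tin_right_center (a point): Right-hand sugar tin (smaller y): closed metal tin, blue lid, flat rigid sides, 70 x 50 mm in plan, 120 mm tall; both tins look alike. This point is its centre, 60 mm above its underside; z runs up through the lid, x along the 70 mm side, y across the 50 mm width (the width to grasp, in the top 35 mm). At the start it leans in the right bay, lid towards the robot, 30 degrees from vertical, centre 88 mm up.
- rack: Fixed chrome rack, 240 mm wide (its y) and 140 mm deep (its x), up to 110 mm high, with two leaning bays side by side, 150 mm apart, 100 mm clear between the tins. Origin on the ledge under its middle, midway between the bays; x axis points away from the robot (yaw within 0.3 rad), y to the left, z up.
- bay_left (a point): Where the left tin's centre is when seated in the left bay, with the tin's axes (z leans 30 degrees towards the robot). The bay is a V seen from the side: a floor square to that axis and an 84 mm rest under the tin's robot-facing side. Side fences, 22 mm high, stand 4 mm from the tin on each side. A tin lifts straight up out of it and goes straight down into it.
- bay_right (a point): The same for the right bay.
- tray: Fixed wooden tray, 180 x 180 mm outside, 166 x 166 mm inside, rim 20 mm high, floor 7 mm above the ledge. Origin on the ledge under its centre, z up. Empty at the start; it stands to the left or to the right of the rack.
- tin_left: The left-hand tin itself: origin at the centre of its underside, axes as at its centre point. One tin weighs about 0.7 kg, the other about 0.25 kg, and which is which changes every time; the contents lie in the lower half and may shift 1 to 2 mm inside.
- tin_right: The right-hand tin itself: origin at the centre of its underside, axes as at its centre point.
- coffee_jar: Bystander: closed amber glass coffee jar, 76 mm across, 130 mm tall; origin under its centre.
- mug: Bystander: blue ceramic mug, 82 mm across, 92 mm tall, handle at its +y; origin under its centre.
- timer: Bystander: white plastic press-button timer, 70 x 70 x 30 mm; origin under its centre.
There are look-alikes about, which are no part of the job. Leave any yellow look-alike of the tin_left alone.

How it is judged:
By the outcome, as a careful person would: the job done as asked, in the order asked, and still so for the second after the job is handed in, with the robot touching nothing.
It also fails if it takes over 64 s, if anything falls off the work surface, if the arm or the gripper's body presses on something with over 40 N, if the wrist force passes 120 N, or if a joint passes its speed limit or range.

## Working session

There is one attempt and no reset: what is moved stays moved. The work goes in short steps, Python scripts to look and compute and a shell command to move; the robot and the scene stay as the last step left them, time stands still between calls to the robot, and variables do not carry over. Pictures are saved under pics/ and viewed, and the job is handed in when it is done.

```bash
ls -la; mkdir -p pics; python3 - <<'E'
from rig import robot
import cv2
o=robot.get_obs()
for k,v in o.items(): print(k,v)
print(robot.tip_extent)
for n in ("top","side"):
    p=robot.camera(n)
    cv2.imwrite(f"pics/{n}0.png",p["img"][:,:,::-1])
    print(n,p["K"],p["R"],p["t"])
    for th in ("tin_left","rack","tray","coffee_jar","mug","timer"):
        print(th,[(d["at"],round(d["conf"],2)) for d in robot.spot_in(p,th)])
E
```

```text
total 12
drwxr-xr-x  3 agent agent 4096 Dec  7 15:53 .
drwxr-xr-x 23 root  root  4096 Dec  7 15:53 ..
drwxr-xr-x  2 agent agent 4096 Dec  7 15:53 pics
time 0.0
q [ 9.79479644e-01  5.28478604e-01  1.43391637e+00 -4.07206703e-06
  1.18138564e+00 -1.78484156e-01]
joint_velocities [-0.00089815 -0.00086309  0.0006979   0.00125986  0.00066761  0.00103751]
joint_torque [-1.05280436e-03 -4.40046859e+01 -1.76584375e+01  6.31910353e-02
  5.82615752e-02 -1.63862578e-04]
position [0.25030944 0.57189879 0.2295595 ]
tool_rot [ 0.69281327 -0.14521264  0.14463422 -0.69137834]
ft_force [ 0.52232743 -0.01879232 -0.07119223]
moment [-0.04102493 -0.00354833 -0.02391742]
grip_width 0.08710260209074196
0.008
top [[504.49698585   0.         322.87428939]
 [  0.         504.49698585 201.50090107]
 [  0.           0.           1.        ]] [[-0.02040773 -0.99976818 -0.00686394]
 [-0.99520902  0.02097029 -0.09549477]
 [ 0.09561657  0.00488223 -0.99540627]] [0.00905875 0.5518058  1.14030438]
tin_left [([313.7, 417.9], 0.87), ([226.8, 368.4], 0.76)]
rack [([204.5, 368.6], 0.77)]
tray [([202.7, 245.6], 0.56)]
coffee_jar [([103.0, 251.7], 0.95)]
mug [([109.4, 331.2], 0.58)]
timer [([107.4, 388.9], 0.78)]
side [[520.06757676   0.         314.44322696]
 [  0.         520.06757676 204.82672533]
 [  0.           0.           1.        ]] [[ 0.95132975 -0.30802982  0.0094521 ]
 [-0.21271114 -0.67851972 -0.70311092]
 [ 0.22299256  0.66687977 -0.71101736]] [-0.54125181  0.18325659  1.03845531]
tin_left [([339.3, 201.4], 0.78), ([241.9, 290.6], 0.69), ([206.8, 396.2], 0.52)]
rack [([309.9, 310.1], 0.62)]
tray [([182.3, 286.9], 0.97)]
coffee_jar [([147.5, 377.8], 0.84)]
mug [([206.9, 398.6], 0.93)]
timer [([261.2, 435.6], 0.78)]
```

View pics/top0.png

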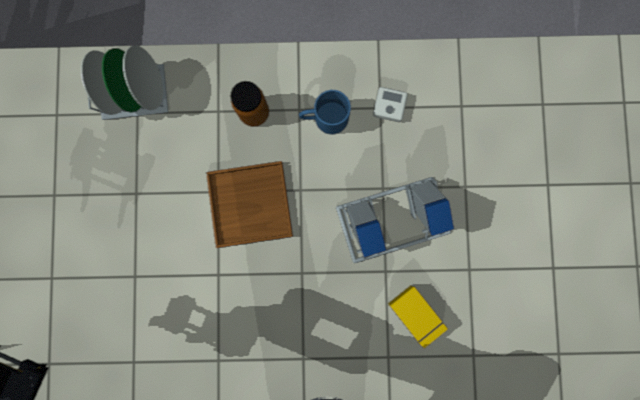

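View pics/side0.png

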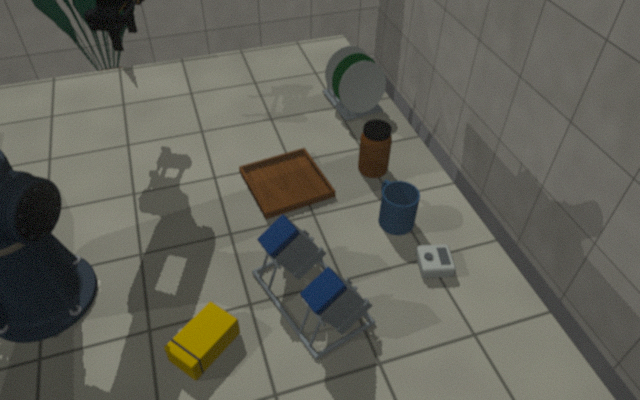

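```bash
python3 - <<'E'
import cv2,numpy as np
a=cv2.imread("pics/top0.png")[165:275,325:465]; b=cv2.imread("pics/side0.png")[205:365,245:385]
cv2.imwrite("pics/crop_top0.png",cv2.resize(a,None,fx=5.5,fy=5.4,interpolation=cv2.INTER_CUBIC))
cv2.imwrite("pics/crop_side0.png",cv2.resize(b,None,fx=3.7,fy=3.7,interpolation=cv2.INTER_CUBIC))
E
```

```text
(no output)
```

View pics/crop_top0.png

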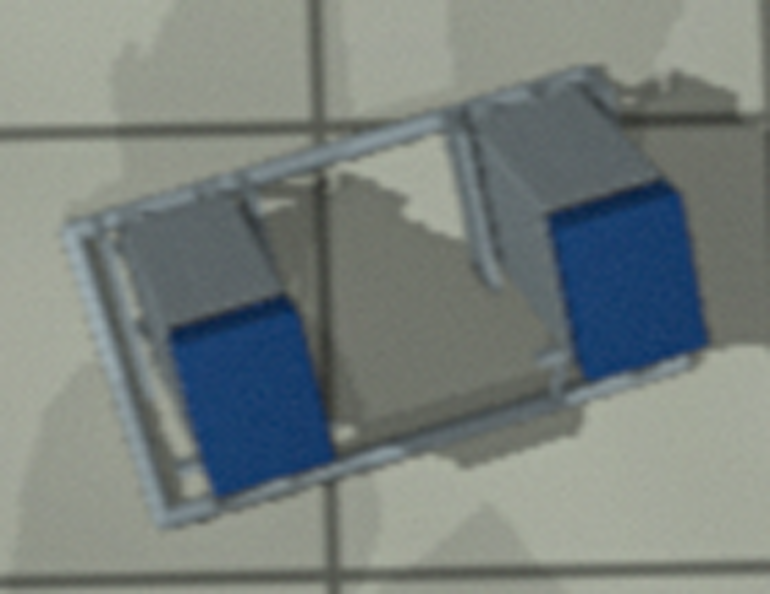

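View pics/crop_side0.png

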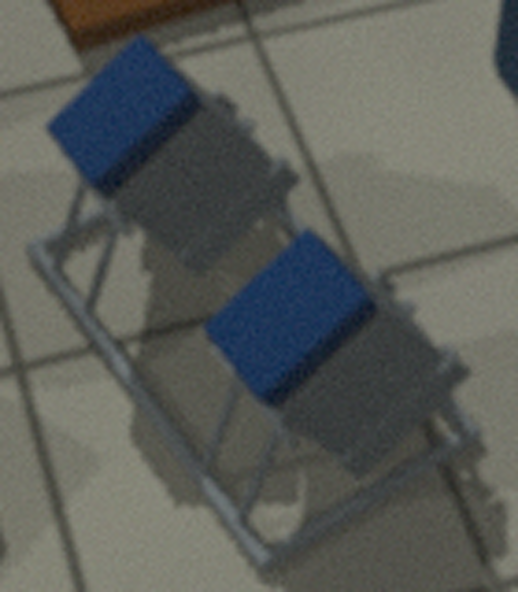

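```bash
cat > h.py <<'E'
import numpy as np,cv2
from scipy.optimize import minimize
from scipy.spatial.transform import Rotation as Rn
def proj(p,X): 
    c=(p["R"]@np.asarray(X).T).T+p["t"]; u=(p["K"]@c.T).T; return u[:,:2]/u[:,2:]
def blue(img):
    i=img.astype(float); s=i[...,2]-i[...,0]
    return np.clip((s-15)/40,0,1)
def tinR(yaw,tilt=np.deg2rad(30)): return Rn.from_euler('ZY',[yaw,-tilt]).as_matrix()
def box(c,R,lo,hi):
    g=np.array([[a,b,d] for a in (-.035,.035) for b in (-.025,.025) for d in (lo,hi)]); return c+g@R.T
def render(polys,shape):
    m=np.zeros(shape,np.uint8)
    for q in polys:
        h=cv2.convexHull(q.astype(np.float32))
        cv2.fillConvexPoly(m,np.round(h*256).astype(np.int32),255,cv2.LINE_AA,8)
    return m/255.
E
python3 - <<'E'
from rig import robot
from h import *
P={n:robot.camera(n) for n in("top","side")}
roi={"top":(165,275,325,465),"side":(205,365,245,385)}
M={}
for n,(a,b,c,d) in roi.items():
    M[n]=blue(P[n]["img"])[a:b,c:d]; print(n,M[n].sum())
def cost(v,names=("top","side"),tins=(1,-1)):
    x,y,yaw,h=v; e=0
    for n in names:
        a,b,c,d=roi[n]; qs=[]
        for s in tins:
            C=np.array([x,y,.088])+Rn.from_euler('z',yaw).as_matrix()@[0,s*.075,0]
            qs.append(proj(P[n],box(C,tinR(yaw),.06-h,.06))-[c-.0,a-.0])
        e+=np.abs(render(qs,M[n].shape)-M[n]).sum()
    return e
# initial
best=None
for x0 in np.arange(.44,.62,.02):
  for y0 in np.arange(-.2,-.04,.02):
    for w in (-.2,0,.2):
      e=cost((x0,y0,w,.015))
      if best is None or e<best[0]: best=(e,(x0,y0,w,.015))
print(best)
for names in (("top","side"),("top",),("side",)):
    v=best[1]
    for _ in range(3):
        r=minimize(cost,v,args=(names,),method="Nelder-Mead",options=dict(initial_simplex=np.array([v]+[np.array(v)+np.eye(4)[i]*[.015,.015,.08,.006][i] for i in range(4)]),maxiter=600)); v=r.x
    print(names,r.fun,v)
# per tin free
for s in(1,-1):
  def c1(v):
    x,y,yaw,z,tl=v;e=0
    for n in P:
        a,b,c,d=roi[n]
        mm=M[n]
        q=proj(P[n],box(np.array([x,y,z]),tinR(yaw,tl),.06-hh,.06))-[c,a]
        lab,k=cv2.connectedComponents((mm>.3).astype(np.uint8)); 
        ct=q.mean(0)
        ids=[i for i in range(1,lab) if (k==i).sum()>60]
        i=min(ids,key=lambda i:np.hypot(*(np.argwhere(k==i).mean(0)[::-1]-ct)))
        kk=cv2.dilate((k==i).astype(np.uint8),np.ones((5,5)))
        e+=np.abs(render([q],mm.shape)-mm*kk).sum()
    return e
  if s==1:
    v=best[1]
    for _ in range(3):
        r=minimize(cost,v,method="Nelder-Mead",options=dict(initial_simplex=np.array([v]+[np.array(v)+np.eye(4)[i]*[.015,.015,.08,.006][i] for i in range(4)]),maxiter=600)); v=r.x
    g=v; hh=g[3]
  C=np.array([g[0],g[1],.088])+Rn.from_euler('z',g[2]).as_matrix()@[0,s*.075,0]
  w=np.array([C[0],C[1],g[2],.088,np.deg2rad(30)])
  for _ in range(3):
    r=minimize(c1,w,method="Nelder-Mead",options=dict(initial_simplex=np.array([w]+[w+np.eye(5)[i]*[.008,.008,.06,.006,.06][i] for i in range(5)]),maxiter=600)); w=r.x
  print("tin",s,"model",C,"free",w,np.rad2deg(w[4]),r.fun)
E
```

```text
top 1543.8
side 1779.075
(np.float64(1865.632843137255), (np.float64(0.52), np.float64(-0.16000000000000003), 0.2, 0.015))
('top', 'side') 481.4406862745098 [ 5.11732165e-01 -1.63760465e-01  2.76423209e-01  7.43983687e-06]
('top',) 119.60294117647058 [ 0.51106588 -0.16321986  0.28009717  0.00400401]
('side',) 335.1867647058823 [ 5.11246857e-01 -1.65171886e-01  2.64292176e-01  6.01453042e-08]
tin 1 model [ 0.49126344 -0.09160763  0.088     ] free [ 0.49001412 -0.09217267  0.25132295  0.08572109  0.49984563] 28.639045232670295 216.40343137254902
tin -1 model [ 0.53220089 -0.2359133   0.088     ] free [ 0.53128179 -0.23576542  0.26436274  0.0851217   0.49520302] 28.373043216293443 202.39068627450982
```

```bash
python3 - <<'E'
import re
s=open('h.py').read()
s=re.sub(r"    i=img.astype.*\n.*\n","    i=img.astype(float)+1; s=np.log((i[...,2])/(i[...,0]))\n    return np.clip((s-.35)/.5,0,1)\n",s)
s+='''
def fit(P,roi,M,best,hfix=None):
    def cost(v,names=("top","side")):
        x,y,yaw,h=v; e=0
        for n in names:
            a,b,c,d=roi[n]; qs=[]
            for s in (1,-1):
                C=np.array([x,y,.088])+Rn.from_euler('z',yaw).as_matrix()@[0,s*.075,0]
                qs.append(proj(P[n],box(C,tinR(yaw),.06-h,.06))-[c,a])
            e+=np.abs(render(qs,M[n].shape)-M[n]).sum()
        return e
    for names in (("top",),("side",),("top","side")):
        v=np.array(best)
        for _ in range(4):
            r=minimize(cost,v,args=(names,),method="Nelder-Mead",options=dict(initial_simplex=np.array([v]+[v+np.eye(4)[i]*[.01,.01,.06,.006][i] for i in range(4)]),maxiter=600)); v=r.x
        print(names,r.fun,v.round(4))
    return v
'''
open('h.py','w').write(s)
E
python3 - <<'E'
from rig import robot
from h import *
P={n:robot.camera(n) for n in("top","side")}
roi={"top":(165,275,325,465),"side":(205,365,245,385)}
M={n:blue(P[n]["img"])[a:b,c:d] for n,(a,b,c,d) in roi.items()}
for n in M: print(n,M[n].sum())
v=fit(P,roi,M,(.512,-.164,.27,.012))
for n,(a,b,c,d) in roi.items():
    im=P[n]["img"][:,:,::-1].copy(); im=cv2.resize(im,None,fx=4,fy=4,interpolation=cv2.INTER_CUBIC)
    for s in(1,-1):
        C=np.array([v[0],v[1],.088])+Rn.from_euler('z',v[2]).as_matrix()@[0,s*.075,0]
        print(C)
        for lo,hi in((-.06,.06),(.06-v[3],.06)):
            q=proj(P[n],box(C,tinR(v[2]),lo,hi)); q=(q+.5)*4-.5
            for i in range(8):
                for j in range(i):
                    if bin(i^j).count('1')==1: cv2.line(im,*[tuple(int(z) for z in q[k]) for k in(i,j)],(0,255,255) if lo<0 else (0,0,255),1)
    cv2.imwrite(f"pics/fit_{n}.png",im[a*4:b*4+40,c*4-20:d*4][:600,:800])
    for th in ("tray",): print(robot.spot_in(P[n],th)[:2])
E
```

```text
top 1502.651312526455
side 1932.7332563102418
('top',) 134.37613752713617 [ 0.5119 -0.1636  0.2816  0.0023]
('side',) 285.48004131016637 [ 0.512  -0.1655  0.2709  0.0011]
('top', 'side') 432.8130977001596 [ 0.5122 -0.1646  0.2776  0.0024]
[ 0.49167247 -0.09249076  0.088     ]
[ 0.53277707 -0.2367489   0.088     ]
[{'at': [204.4, 247.3], 'conf': 0.8}]
[ 0.49167247 -0.09249076  0.088     ]
[ 0.53277707 -0.2367489   0.088     ]
[{'at': [184.5, 289.4], 'conf': 0.69}]
```

```bash
python3 - <<'E'
import cv2
a=cv2.imread("pics/fit_top.png");b=cv2.imread("pics/fit_side.png")
print(a.shape,b.shape)
E
```

```text
(480, 580, 3) (600, 580, 3)
```

View pics/fit_top.png

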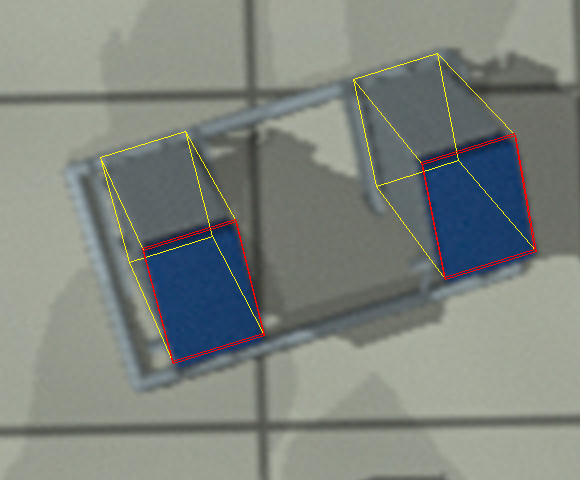

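View pics/fit_side.png

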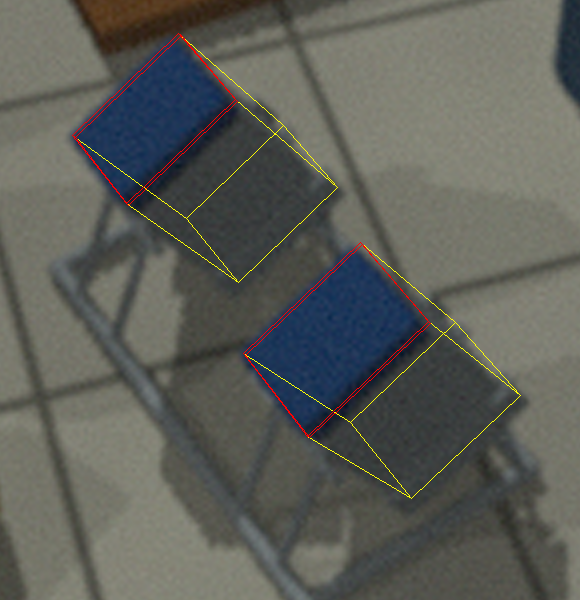

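```bash
python3 - <<'E'
from rig import robot
from h import *
P={n:robot.camera(n) for n in("top","side")}
M={}
for n in P:
    hsv=cv2.cvtColor(P[n]["img"],cv2.COLOR_RGB2HSV)
    m=((hsv[...,0]<20)&(hsv[...,1]>110)&(hsv[...,2]>40)).astype(np.uint8)
    k,l,st,ce=cv2.connectedComponentsWithStats(m); 
    at=(247,204) if n=="top" else (289,184)
    i=l[at[1],at[0]]; M[n]=cv2.morphologyEx((l==i).astype(np.uint8),cv2.MORPH_CLOSE,np.ones((5,5))); print(n,st[i],ce[i])
sq=np.array([[a,b,z] for a in(-.09,.09) for b in(-.09,.09) for z in (0,.02)])
def cost(v,names=("top","side")):
    X=np.r_[v[0],v[1],0]+sq@Rn.from_euler('z',v[2]).as_matrix().T
    return sum(np.abs(render([proj(P[n],X)],M[n].shape)-M[n]).sum() for n in names)
for names in(("top",),("side",),("top","side")):
    v=np.array([.53,.15,.1])
    for _ in range(4):
        r=minimize(cost,v,args=(names,),method="Nelder-Mead",options=dict(initial_simplex=np.array([v]+[v+np.eye(3)[i]*[.02,.02,.15][i] for i in range(3)])));v=r.x
    print(names,v,r.fun)
def back(p,uv,z):
    d=p["R"].T@np.linalg.inv(p["K"])@np.r_[uv,1]; c=-p["R"].T@p["t"]; return c+d*(z-c[2])/d[2]
for nm,uv,z in(("yellow",(418,314),.03),("jar",(250,103),.1),("mug",(331,109),.06),("timer",(390,104),.03),("yl_a",(390,297),.05),("yl_b",(430,345),.05),("yl_c",(446,330),.05),("yl_d",(413,287),.05)): print(nm,back(P["top"],uv,z).round(3))
from rig import robot
o=robot.get_obs(); print(Rn.from_quat(o["tool_rot"]).as_matrix().round(3),o["time"])
w=robot.camera("wrist"); print(w["K"],w["T_tool_cam"].round(3)); cv2.imwrite("pics/w0.png",w["img"][:,:,::-1])
E
```

```text
top [ 207  162   86   86 5789] [248.93263085 204.10865434]
side [ 240  149   95   70 3883] [286.18645377 182.61318568]
('top',) [0.55278075 0.16941382 0.12686707] 434.2039215686275
('side',) [0.5540276  0.17730004 0.11064506] 468.4901960784314
('top', 'side') [0.55281197 0.17296845 0.12407305] 931.686274509804
yellow [ 0.292 -0.212  0.03 ]
jar [0.767 0.154 0.1  ]
mug [ 0.761 -0.025  0.06 ]
timer [ 0.778 -0.165  0.03 ]
yl_a [ 0.333 -0.147  0.05 ]
yl_b [ 0.227 -0.232  0.05 ]
yl_c [ 0.259 -0.269  0.05 ]
yl_d [ 0.354 -0.199  0.05 ]
[[ 0.916  0.     0.401]
 [-0.401 -0.     0.916]
 [ 0.    -1.    -0.   ]] 1.1
[[309.70691629   0.         319.35157177]
 [  0.         309.70691629 199.93264583]
 [  0.           0.           1.        ]] [[ 0.     0.963  0.268 -0.075]
 [-0.    -0.268  0.963 -0.154]
 [ 1.    -0.     0.     0.   ]
 [ 0.     0.     0.     1.   ]]
```

View pics/w0.png

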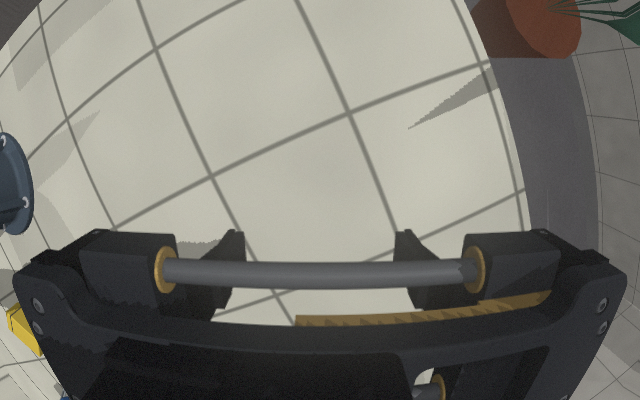

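```bash
cat >> h.py <<'E'
def Rtool(yaw,tilt): # tilt>0: fingers lean away from robot
    m=tinR(yaw,tilt); return np.stack([m[:,0],-m[:,2],m[:,1]],1)
def plan(pos,R,tp,tR,n):
    d=Rn.from_matrix(R.T@tR).as_rotvec(); 
    print("total rot deg",np.rad2deg(d).round(2),"shift",(R.T@(tp-pos)).round(4),"dist",np.linalg.norm(tp-pos).round(4))
    for i in range(n):
        Ri=R@Rn.from_rotvec(d*i/n).as_matrix()
        print("[%.1f,%.1f,%.1f, %.4f,%.4f,%.4f]"%(*np.rad2deg(d/n),*(Ri.T@(tp-pos)/n)))
def state():
    from rig import robot
    o=robot.get_obs(); return o,np.array(o["position"]),Rn.from_quat(o["tool_rot"]).as_matrix()
LC=np.array([.4917,-.0925,.088]); RC=np.array([.5328,-.2367,.088]); YAW=.2776; T=np.deg2rad(30)
ZT=tinR(YAW)[:,2]
E
python3 - <<'E'
from h import *
o,p,R=state()
t=LC+ZT*.124; print(t)
plan(p,R,t+[0,0,.02],Rtool(YAW,T),15)
E
```

```text
[ 0.43207361 -0.109491    0.19538715]
total rot deg [ 10.35 -38.63 -28.79] shift [ 0.4397  0.0152 -0.552 ] dist 0.7059
[0.7,-2.6,-1.9, 0.0293,0.0010,-0.0368]
[0.7,-2.6,-1.9, 0.0276,0.0015,-0.0381]
[0.7,-2.6,-1.9, 0.0258,0.0019,-0.0393]
[0.7,-2.6,-1.9, 0.0239,0.0023,-0.0405]
[0.7,-2.6,-1.9, 0.0220,0.0026,-0.0415]
[0.7,-2.6,-1.9, 0.0200,0.0028,-0.0425]
[0.7,-2.6,-1.9, 0.0180,0.0029,-0.0434]
[0.7,-2.6,-1.9, 0.0159,0.0029,-0.0442]
[0.7,-2.6,-1.9, 0.0138,0.0029,-0.0449]
[0.7,-2.6,-1.9, 0.0117,0.0028,-0.0455]
[0.7,-2.6,-1.9, 0.0096,0.0026,-0.0460]
[0.7,-2.6,-1.9, 0.0074,0.0023,-0.0464]
[0.7,-2.6,-1.9, 0.0052,0.0020,-0.0467]
[0.7,-2.6,-1.9, 0.0031,0.0015,-0.0469]
[0.7,-2.6,-1.9, 0.0009,0.0010,-0.0470]
```

Candidates for "tin": the left tin in the rack at top-image pixel (row 235, col 368), the right tin in the rack at (215, 437), and the yellow lying look-alike at (314, 418). I choose the blue-lidded pair in the rack, which the crops confirm, and leave the yellow one.

```bash
python3 -m crank '[[[0.7,-2.6,-1.9,0.029,0.001,-0.037,100],[0.7,-2.6,-1.9,0.028,0.0015,-0.038,100],[0.7,-2.6,-1.9,0.026,0.002,-0.039,100],[0.7,-2.6,-1.9,0.024,0.002,-0.040,100],[0.7,-2.6,-1.9,0.022,0.0025,-0.041,100]]]' 50
python3 -m crank '[[[0.7,-2.6,-1.9,0.020,0.003,-0.042,100],[0.7,-2.6,-1.9,0.018,0.003,-0.043,100],[0.7,-2.6,-1.9,0.016,0.003,-0.044,100],[0.7,-2.6,-1.9,0.014,0.003,-0.045,100],[0.7,-2.6,-1.9,0.012,0.003,-0.046,100]]]'
python3 -m crank '[[[0.7,-2.6,-1.9,0.010,0.0025,-0.046,100],[0.7,-2.6,-1.9,0.007,0.002,-0.046,100],[0.7,-2.6,-1.9,0.005,0.002,-0.047,100],[0.7,-2.6,-1.9,0.003,0.0015,-0.047,100],[0.7,-2.6,-1.9,0.001,0.001,-0.047,100]]]'
python3 - <<'E'
from h import *
from rig import robot
o,p,R=state()
print(o["q"],o["time"])
w=robot.camera("wrist"); cv2.imwrite("pics/w1.png",w["img"][:,:,::-1])
t=LC+ZT*.124
plan(p,R,t,Rtool(YAW,T),1)
E
```

```text
time: 1.78
position: [0.3124, 0.3451, 0.2261]
tool_rot: [-0.692, 0.002, -0.127, 0.711]
ft_force: [1.2, 0.2, 0.3]
grip_width: 0.0869
time: 2.4
position: [0.3714, 0.1298, 0.2202]
tool_rot: [-0.678, -0.132, -0.106, 0.715]
ft_force: [-0.5, 0.5, 0.6]
grip_width: 0.0871
time: 3.02
position: [0.4204, -0.0348, 0.2257]
tool_rot: [-0.662, -0.219, -0.079, 0.712]
ft_force: [0.1, -1.3, -0.3]
grip_width: 0.0869
[-0.59014895  0.15926451  2.20296445  0.61867256  0.57643279 -2.85512393] 3.025
total rot deg [ 0.43 -4.16 -5.29] shift [-0.0156  0.024  -0.0762] dist 0.0814
[0.4,-4.2,-5.3, -0.0156,0.0240,-0.0762]
```

View pics/w1.png

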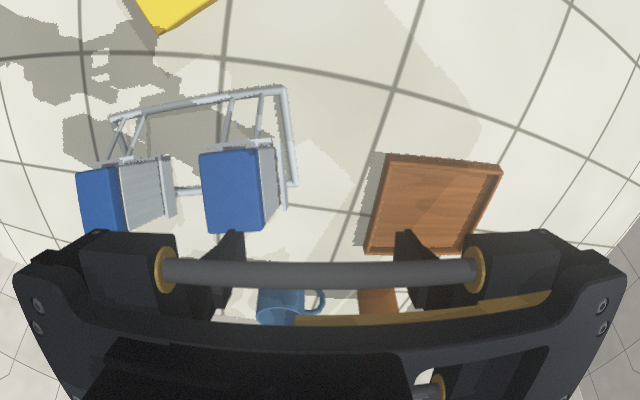

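```bash
cat > kin.py <<'E'
import numpy as np
from scipy.spatial.transform import Rotation as Rn
from scipy.optimize import least_squares
def ori(q,s4=1,s6=1,c6=0):
    R=Rn.from_euler('z',q[0])*Rn.from_euler('y',q[1]+q[2])*Rn.from_euler('z',s4*q[3])*Rn.from_euler('y',q[4])*Rn.from_euler('z',s6*q[5]+c6)
    return R.as_matrix()  # z = tool dir
def fk(q,L,s4=1):
    a1,d1,L1,L2,L3,e=L
    B=Rn.from_euler('z',q[0]); f=q[1]+q[2]
    W=np.array([a1+L1*np.sin(q[1])+L2*np.sin(f)+e*np.cos(f),0,d1+L1*np.cos(q[1])+L2*np.cos(f)-e*np.sin(f)])
    return B.apply(W)+L3*ori(q,s4)[:,2]
E
python3 - <<'E'
from kin import *
q0=np.array([9.79479644e-01,5.28478604e-01,1.43391637e+00,-4.07206703e-06,1.18138564e+00,-1.78484156e-01]); p0=np.array([0.25030944,0.57189879,0.2295595]); R0=Rn.from_quat([0.69281327,-0.14521264,0.14463422,-0.69137834]).as_matrix()
from h import state
o,p1,R1=state(); q1=np.array(o["q"]); print(q1,p1)
for s4 in(1,-1):
  print("dir",R1[:,1],ori(q1,s4)[:,2])
  for s6 in (1,-1):
    # tool axes in wrist frame const?
    a=ori(q0,s4,s6).T@R0; b=ori(q1,s4,s6).T@R1
    print(s4,s6,a.round(3).tolist(),b.round(3).tolist())
D=[(q0,p0),(q1,p1)]
f=lambda L:np.concatenate([(fk(q,L)-p)*1 for q,p in D]+[(np.array(L)-[0,.3,.4,.35,.3,0])*.001])
r=least_squares(f,[0,.3,.4,.35,.3,0]); print(r.x,r.fun)
E
```

```text
[-0.59401345  0.15990206  2.19097428  0.6169424   0.57301806 -2.85278809] [ 0.42674459 -0.04168037  0.22878652]
dir [ 0.41279879  0.09970964 -0.90534808] [ 0.41279879  0.09970964 -0.90534808]
1 1 [[-0.0, 0.0, -1.0], [-1.0, -0.0, 0.0], [-0.0, 1.0, 0.0]] [[-0.0, -0.0, -1.0], [-1.0, -0.0, 0.0], [-0.0, 1.0, -0.0]]
1 -1 [[-0.349, -0.0, -0.937], [-0.937, -0.0, 0.349], [-0.0, 1.0, 0.0]] [[0.546, 0.0, -0.838], [-0.838, -0.0, -0.546], [-0.0, 1.0, -0.0]]
dir [ 0.41279879  0.09970964 -0.90534808] [ 0.06168256 -0.42016677 -0.90534808]
-1 1 [[-0.0, 0.0, -1.0], [-1.0, -0.0, 0.0], [-0.0, 1.0, 0.0]] [[0.847, 0.147, -0.511], [-0.347, -0.577, -0.739], [-0.404, 0.803, -0.438]]
-1 -1 [[-0.349, -0.0, -0.937], [-0.937, -0.0, 0.349], [-0.0, 1.0, 0.0]] [[0.899, 0.438, -0.025], [0.172, -0.404, -0.899], [-0.404, 0.803, -0.438]]
[-0.26031639  0.52223814  0.78137591  0.5662501   0.65132318  0.10820754] [ 9.21535809e-02 -6.18790141e-02 -1.08444128e-06 -1.52526865e-06
 -4.47161278e-06  8.62826441e-07 -2.60316395e-04  2.22238139e-04
  3.81375906e-04  2.16250105e-04  3.51323177e-04  1.08207537e-04]
```

```bash
cat > kin.py <<'E'
import numpy as np
from scipy.spatial.transform import Rotation as Rn
from scipy.optimize import least_squares
LO=np.array([-3.08,-.75,.22,-1.43,0,-2.85]);HI=np.array([3.08,2.2,2.44,4.57,2.65,2.85])
C=np.array([[0,0,-1],[-1,0,0],[0,1,0.]])
def ori(q):
    return (Rn.from_euler('z',q[0])*Rn.from_euler('y',q[1]+q[2])*Rn.from_euler('z',q[3])*Rn.from_euler('y',q[4])*Rn.from_euler('z',q[5])).as_matrix()
def fk(q,L):
    a1,d1,L1,L2,L3,e,b=L
    f=q[1]+q[2]
    W=np.array([a1+L1*np.sin(q[1])+L2*np.sin(f)+e*np.cos(f),b,d1+L1*np.cos(q[1])+L2*np.cos(f)-e*np.sin(f)])
    return Rn.from_euler('z',q[0]).apply(W)+L3*ori(q)[:,2]
def toolR(q): return ori(q)@C
E
python3 - <<'E'
from kin import *
q0=np.array([9.79479644e-01,5.28478604e-01,1.43391637e+00,-4.07206703e-06,1.18138564e+00,-1.78484156e-01]); p0=np.array([0.25030944,0.57189879,0.2295595])
from h import state
o,p1,R1=state(); q1=np.array(o["q"]); print(q1,p1)
D=[(q0,p0),(q1,p1),(np.array([-0.59014895,0.15926451,2.20296445,0.61867256,0.57643279,-2.85512393]),np.array([.4204,-.0348,.2257]))][:2]
for g in ([0,.3,.4,.35,.3,0,.1],[0,.15,.4,.4,.2,0,.1],[0,.2,.45,.4,.25,0,.1],[0,.3,.3,.3,.3,0,.1]):
  f=lambda L:np.concatenate([(fk(q,L)-p) for q,p in D]+[(np.array(L)-g)*.001])
  r=least_squares(f,g); print(r.x.round(4),np.abs(r.fun[:6]).max())
E
```

```text
[-0.59401345  0.15990206  2.19097428  0.6169424   0.57301806 -2.85278809] [ 0.42674459 -0.04168037  0.22878652]
[0.0139 0.313  0.5665 0.3966 0.2975 0.1339 0.111 ] 4.989536246807758e-07
[-0.0161  0.2292  0.613   0.386   0.2975  0.0911  0.111 ] 9.36718795710445e-07
[-0.0115  0.2421  0.6058  0.3877  0.2975  0.0977  0.111 ] 6.016421325444332e-07
[0.0242 0.3417 0.5505 0.4002 0.2975 0.1486 0.111 ] 8.259997656967499e-07
```

```bash
cat >> kin.py <<'E'
L=np.array([0.0,.27,.59,.392,.2975,.115,.111])
def ik(p,R,L,seeds=30):
    S=[];rng=np.random.default_rng(0)
    f=lambda q:np.concatenate([(fk(q,L)-p)*5,(toolR(q)-R).ravel()])
    for _ in range(seeds):
        r=least_squares(f,rng.uniform(LO,HI),bounds=(LO,HI))
        if r.cost<1e-6 and not any(np.abs(r.x-s).max()<.05 for s in S): S.append(r.x)
    return S
E
python3 - <<'E'
from kin import *
from h import LC,RC,ZT,YAW,T,Rtool
H=Rn.from_euler('y',180,degrees=True).as_matrix()
for Lx in ([0.0139,0.313,0.5665,0.3966,0.2975,0.1339,0.111],[-0.0161,0.2292,0.613,0.386,0.2975,0.0911,0.111]):
  for nm,c in(("L",LC),("R",RC)):
    for off in (.034,.124):
      for h in(0,1):
        for s in ik(c+ZT*off,Rtool(YAW,T)@(H if h else np.eye(3)),Lx,25): print(nm,off,h,s.round(2))
E
```

```text
L 0.034 0 [-0.71  0.56  2.19  1.4   0.44  2.42]
L 0.034 1 [-0.71  0.56  2.19  1.4   0.44 -0.72]
L 0.124 0 [-0.83  0.3   2.21  0.95  0.58  2.81]
L 0.124 1 [-0.83  0.3   2.21  0.95  0.58 -0.33]
R 0.034 0 [-0.89  0.61  1.92  0.95  0.6   2.75]
R 0.034 1 [-0.89  0.61  1.92  0.95  0.6  -0.39]
R 0.124 1 [-0.98  0.42  1.94  0.76  0.76 -0.25]
L 0.034 0 [-0.71  0.5   2.25  1.39  0.44  2.42]
L 0.034 1 [-0.71  0.5   2.25  1.39  0.44 -0.72]
L 0.124 0 [-0.83  0.28  2.23  0.94  0.59  2.82]
L 0.124 1 [-0.83  0.28  2.23  0.94  0.59 -0.32]
R 0.034 0 [-0.89  0.57  1.98  0.96  0.6   2.73]
R 0.034 1 [-0.89  0.57  1.98  0.96  0.6  -0.41]
R 0.124 1 [-0.98  0.4   1.97  0.77  0.76 -0.26]
```

```bash
python3 -m crank '[[[0,10,0,0,0,0,100],[0,10.5,0,0,0,0,100],[0,10.5,0,0,0,0,100],[0,10.5,0,0,0,0,100],[0,10.5,0,0,0,0,100]]]'
python3 -m crank '[[[0,10.5,0,0,0,0,100],[0,10.5,0,0,0,0,100],[0,10.5,0,0,0,0,100],[0,10.5,0,0,0,0,100],[0,10.5,0,0,0,0,100]]]'
python3 -m crank '[[[0,10.5,0,0,0,0,100],[0,10.5,0,0,0,0,100],[0,10.5,0,0,0,0,100],[0,10.5,0,0,0,0,100],[0,10.5,0,0,0,0,100]]]'
cat >> h.py <<'E'
HT=Rn.from_euler('y',180,degrees=True).as_matrix()
E
python3 - <<'E'
from h import *
o,p,R=state()
print(np.array(o["q"]).tolist(),o["time"],p)
plan(p,R,LC+ZT*.124,Rtool(YAW,T)@HT,5)
E
```

```text
time: 3.7
position: [0.4217, -0.034, 0.2266]
tool_rot: [-0.56, 0.115, -0.363, 0.736]
ft_force: [-0.6, -0.0, -0.4]
grip_width: 0.087
time: 4.32
position: [0.4217, -0.034, 0.2266]
tool_rot: [-0.342, 0.428, -0.573, 0.609]
ft_force: [1.1, 0.3, -0.9]
grip_width: 0.0872
time: 4.95
position: [0.4218, -0.034, 0.2266]
tool_rot: [0.053, -0.653, 0.666, -0.357]
ft_force: [0.5, -0.4, -0.6]
grip_width: 0.0872
[-0.585071832577013, 0.1581150757316721, 2.201589559855643, 0.6185040291752383, 0.5734331860777757, -0.1077306118095035] 4.95 [ 0.42176304 -0.03400897  0.22656657]
total rot deg [ 0.46 18.73  5.19] shift [0.0458 0.0243 0.0639] dist 0.0823
[0.1,3.7,1.0, 0.0092,0.0049,0.0128]
[0.1,3.7,1.0, 0.0084,0.0047,0.0134]
[0.1,3.7,1.0, 0.0076,0.0046,0.0139]
[0.1,3.7,1.0, 0.0067,0.0045,0.0143]
[0.1,3.7,1.0, 0.0059,0.0044,0.0147]
```

```bash
python3 -m crank '[[[0.1,3.7,1.0,0.009,0.005,0.013,100],[0.1,3.7,1.0,0.0085,0.005,0.0135,100],[0.1,3.7,1.0,0.0075,0.0045,0.014,100],[0.1,3.7,1.0,0.007,0.0045,0.014,100],[0.1,3.8,1.1,0.006,0.0045,0.015,100]]]'
python3 - <<'E'
from h import *
from rig import robot
o,p,R=state()
w=robot.camera("wrist"); cv2.imwrite("pics/w2.png",w["img"][:,:,::-1])
print(np.array(o["q"]).tolist(),o["time"],p)
plan(p,R,LC+ZT*.124,Rtool(YAW,T)@HT,1)
o,p,R=state()
plan(p,R,LC+ZT*.124,Rtool(YAW,T)@HT,1)
E
```

```text
time: 5.58
position: [0.4329, -0.1106, 0.195]
tool_rot: [0.084, 0.701, -0.652, 0.278]
ft_force: [-0.4, 0.7, -0.5]
grip_width: 0.0871
[-0.8265554444270431, 0.29405932157454173, 2.2212952907071757, 0.9400332337166962, 0.5841611838821524, -0.3310880284357308] 5.575 [ 0.43286243 -0.11061381  0.19496159]
total rot deg [-0.05  0.36  0.06] shift [ 0.0002 -0.0006 -0.0013] dist 0.0014
[-0.1,0.4,0.1, 0.0002,-0.0006,-0.0013]
total rot deg [-0.21  0.2   0.08] shift [-0.0003 -0.0011 -0.0038] dist 0.0039
[-0.2,0.2,0.1, -0.0003,-0.0011,-0.0038]
```

View pics/w2.png

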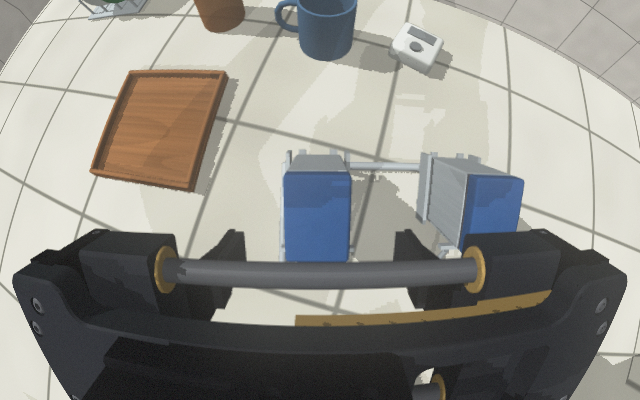

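```bash
cat >> h.py <<'E'
def wproj(w,p,R,X):
    Tc=w["T_tool_cam"]; Xt=(np.asarray(X)-p)@R; c=(Xt-Tc[:3,3])@Tc[:3,:3]
    r=np.linalg.norm(c[:,:2],axis=1); th=np.arctan2(r,c[:,2]); 
    return c[:,:2]/r[:,None]*th[:,None]*w["K"][0,0]+w["K"][:2,2]
def woverlay(w,p,R,boxes,fn,crop,s=3):
    im=cv2.resize(w["img"][:,:,::-1],None,fx=s,fy=s,interpolation=cv2.INTER_CUBIC)
    for b in boxes:
        q=(wproj(w,p,R,b)+.5)*s-.5
        for i in range(8):
            for j in range(i):
                if bin(i^j).count('1')==1: cv2.line(im,*[tuple(int(z) for z in q[k]) for k in(i,j)],(0,255,255),1)
    a,b,c,d=[v*s for v in crop]; cv2.imwrite(fn,im[a:b,c:d])
E
python3 - <<'E'
from h import *
from rig import robot
o,p,R=state()
w=robot.camera("wrist")
print(p,o["time"],o["joint_velocities"])
woverlay(w,p,R,[box(LC,tinR(YAW),-.06,.06),box(RC,tinR(YAW),-.06,.06)],"pics/w3.png",(130,280,270,535))
plan(p,R,LC+ZT*.124,Rtool(YAW,T)@HT,1)
E
```

```text
[ 0.43339619 -0.11302142  0.1943517 ] 5.625 [ 0.03010413 -0.02808466 -0.01174868 -0.07448793  0.00656511  0.0548231 ]
total rot deg [-0.21  0.2   0.08] shift [-0.0003 -0.0011 -0.0038] dist 0.0039
[-0.2,0.2,0.1, -0.0003,-0.0011,-0.0038]
```

View pics/w3.png

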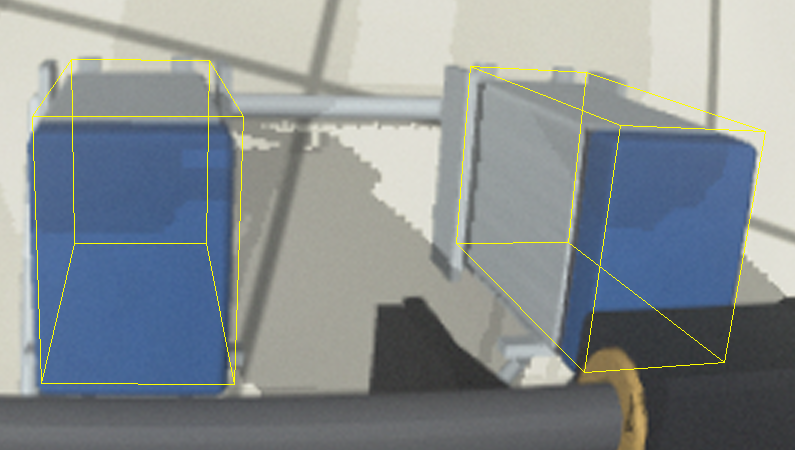

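```bash
cat >> h.py <<'E'
_m=tinR(YAW); LC=LC+.001*_m[:,1]-.0007*_m[:,0]; RC=RC+.001*_m[:,1]-.0007*_m[:,0]
E
python3 - <<'E'
from h import *
o,p,R=state()
print(p,o["time"],np.array(o["q"]).tolist())
plan(p,R,LC+ZT*.034,Rtool(YAW,T)@HT,5)
E
```

```text
[ 0.43301993 -0.11180829  0.19459736] 5.675 [-0.8275234268274477, 0.2952972373010457, 2.2199901670148394, 0.9384065601653431, 0.5833005568801027, -0.3298675934746055]
total rot deg [-0.11  0.33  0.12] shift [ 0.0003  0.0892 -0.0037] dist 0.0892
[-0.0,0.1,0.0, 0.0001,0.0178,-0.0007]
[-0.0,0.1,0.0, 0.0001,0.0178,-0.0007]
[-0.0,0.1,0.0, 0.0001,0.0178,-0.0007]
[-0.0,0.1,0.0, 0.0001,0.0178,-0.0007]
[-0.0,0.1,0.0, 0.0001,0.0178,-0.0007]
```

```bash
python3 -m crank '[[[0,0.2,0,0,0.018,-0.0027,100],[0,0,0,0,0.025,0,100],[0,0,0,0,0.022,0,100],[0,0,0,0,0.016,0,100],[0,0,0,0,0.008,0,100]]]' 50
python3 -m crank '[[[0,0,0,0,0,0,100],[0,0,0,0,0,0,75],[0,0,0,0,0,0,70],[0,0,0,0,0,0,65],[0,0,0,0,0,0,62]]]' 50
python3 - <<'E'
from h import *
from rig import robot
o,p,R=state()
w=robot.camera("wrist"); s=robot.camera("side"); cv2.imwrite("pics/s4.png",s["img"][:,:,::-1])
print(p,o["time"],o["ft_force"],o["grip_width"])
woverlay(w,p,R,[box(LC,tinR(YAW),-.06,.06)],"pics/w4.png",(130,330,200,460))
plan(p,R,LC+ZT*.034,Rtool(YAW,T)@HT,1)
E
```

```text
time: 6.3
position: [0.4748, -0.0942, 0.1174]
tool_rot: [0.084, 0.701, -0.651, 0.277]
ft_force: [0.9, -0.9, 0.7]
grip_width: 0.087
time: 6.92
position: [0.4744, -0.0953, 0.1179]
tool_rot: [0.085, 0.701, -0.652, 0.277]
ft_force: [-0.0, 0.6, -0.3]
grip_width: 0.0574
[ 0.47439566 -0.09526716  0.11788976] 6.925 [-0.03164059  0.63136705 -0.25163668] 0.057443315293921667
total rot deg [-0.01  0.24  0.1 ] shift [0.0006 0.0006 0.0011] dist 0.0014
[-0.0,0.2,0.1, 0.0006,0.0006,0.0011]
```

View pics/w4.png

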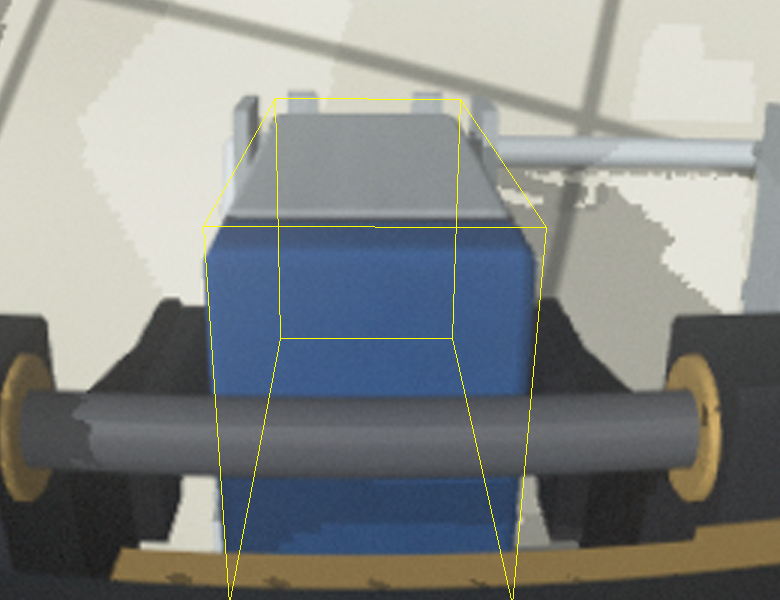

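View pics/s4.png

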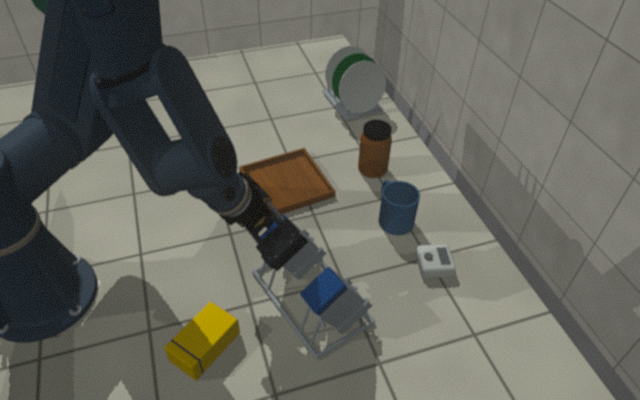

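```bash
python3 -m crank '[[[0,0,0,0.002,0.001,0,60],[0,0,0,0,0,0,57],[0,0,0,0,0,0,40],[0,0,0,0,0,0,30],[0,0,0,0,0,0,30]]]' 50
python3 -m crank '[[[0,0,0,0,0,0,30],[0,0,0,0,0,0,30],[0,0,0,0,0,0,30],[0,0,0,0,0,0,30],[0,0,0,0,0,0,30]]]' 50
python3 - <<'E'
from h import *
o,p,R=state()
print(p,o["time"],o["ft_force"],o["moment"],o["grip_width"])
print("up in tool:",R.T@[0,0,1])
plan(p,R,LC+ZT*.034,Rtool(YAW,T)@HT,1)
E
```

```text
time: 7.65
position: [0.4731, -0.0953, 0.1157]
tool_rot: [0.085, 0.702, -0.651, 0.277]
ft_force: [0.6, -0.0, -1.3]
grip_width: 0.0501
time: 8.28
position: [0.473, -0.0952, 0.1158]
tool_rot: [0.085, 0.702, -0.651, 0.277]
ft_force: [0.5, 0.9, -2.5]
grip_width: 0.0498
[ 0.47302338 -0.09516265  0.11577143] 8.275 [ 0.50001022  0.94922759 -2.48007399] [-0.04403114  0.60855731  0.00150123] 0.04975153636934026
up in tool: [-0.49819673 -0.86706293  0.00137904]
total rot deg [0.05 0.24 0.12] shift [-0.0016 -0.0006  0.0016] dist 0.0023
[0.0,0.2,0.1, -0.0016,-0.0006,0.0016]
```

```bash
python3 -m crank '[[[0,0,0,-0.002,-0.0035,0,30],[0,0,0,-0.006,-0.0104,0,30],[0,0,0,-0.008,-0.0139,0,30],[0,0,0,-0.0075,-0.013,0,30],[0,0,0,-0.004,-0.007,0,30]]]' 50
python3 -m crank '[[[0,0,0,0,0,0,30],[0,0,0,0,0,0,30],[0,0,0,0,0,0,30],[0,0,0,0,0,0,30],[0,0,0,0,0,0,30]]]' 50
python3 - <<'E'
from h import *
from rig import robot
o,p,R=state()
w=robot.camera("wrist"); s=robot.camera("side"); cv2.imwrite("pics/s5.png",s["img"][100:300,180:420,::-1].repeat(2,0).repeat(2,1))
print(p,o["time"],o["ft_force"],o["moment"],o["grip_width"])
print(state()[0]["ft_force"])
woverlay(w,p,R,[],"pics/w5.png",(130,330,200,460))
E
```

```text
time: 8.9
position: [0.473, -0.0953, 0.1718]
tool_rot: [0.085, 0.701, -0.652, 0.277]
ft_force: [-0.7, -0.2, -2.3]
grip_width: 0.0497
time: 9.52
position: [0.4731, -0.0953, 0.1707]
tool_rot: [0.085, 0.702, -0.651, 0.276]
ft_force: [-0.7, -0.4, -3.2]
grip_width: 0.0496
[ 0.47312366 -0.09533005  0.170728  ] 9.525 [-0.70189235 -0.43450035 -3.23828042] [-0.19665144  0.71203311  0.00978358] 0.04959137952583328
[-0.3232862  -0.31130515 -1.83770551]
```

View pics/w5.png

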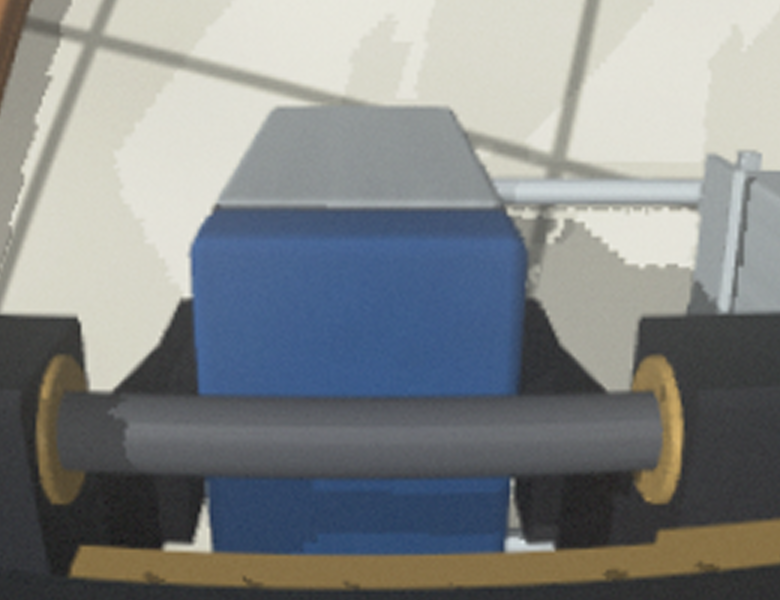

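View pics/s5.png

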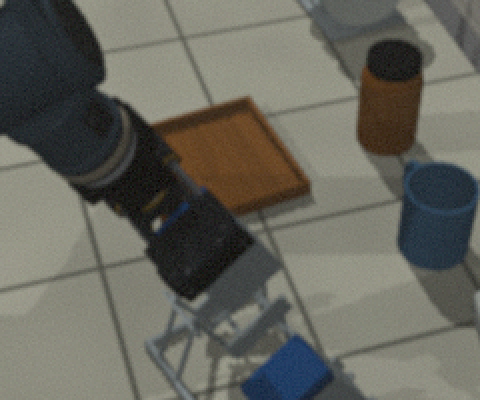

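```bash
python3 -m crank '[[[0,0,0,0.004,0.007,0,30],[0,0,0,0.0075,0.013,0,30],[0,0,0,0.0075,0.013,0,30],[0,0,0,0.0045,0.0078,0,30],[0,0,0,0.0025,0.0043,0,30]]]' 50
python3 -m crank '[[[0,0,0,0.0007,0.0012,0,30],[0,0,0,0.0005,0.0009,0,30],[0,0,0,0,0,0,30],[0,0,0,0,0,0,30],[0,0,0,0,0,0,30]]]' 50
python3 - <<'E'
from h import *
from rig import robot
o,p,R=state()
w=robot.camera("wrist")
print(p,o["time"],o["ft_force"],o["moment"],o["grip_width"])
woverlay(w,p,R,[],"pics/w6.png",(130,330,200,460))
E
```

```text
time: 10.25
position: [0.4732, -0.0957, 0.1183]
tool_rot: [0.085, 0.701, -0.652, 0.276]
ft_force: [1.3, -0.1, -1.5]
grip_width: 0.0498
time: 10.88
position: [0.4732, -0.0956, 0.1167]
tool_rot: [0.085, 0.701, -0.652, 0.277]
ft_force: [0.4, -0.9, -3.1]
grip_width: 0.0496
[ 0.47324037 -0.09556051  0.11667001] 10.875 [ 0.40371823 -0.85280051 -3.11875372] [-0.16166269  0.69385608 -0.01363342] 0.049586769334771845
```

View pics/w6.png

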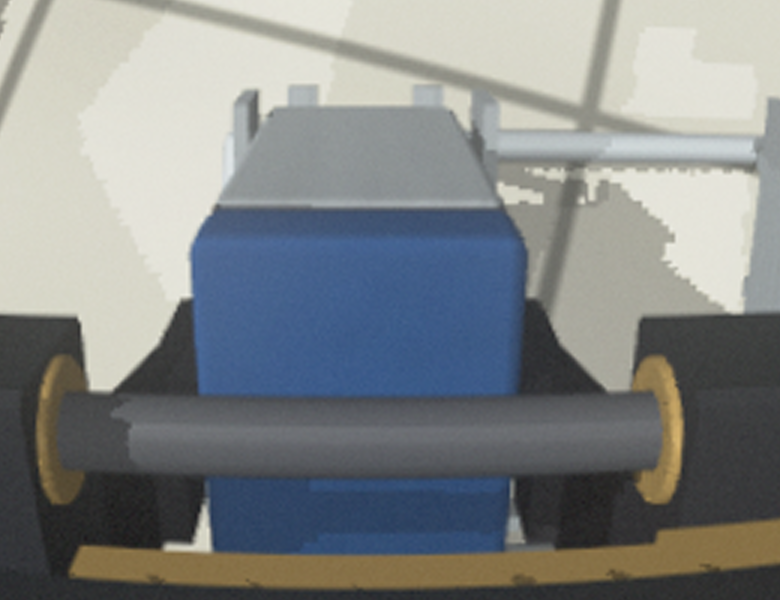

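```bash
python3 -m crank '[[[0,0,0,0.0002,0.0004,0,30],[0,0,0,0.0002,0.0004,0,30],[0,0,0,0.0002,0.0003,0,30],[0,0,0,0,0,0,30],[0,0,0,0,0,0,30]]]' 50
for i in 1 2 3; do python3 - <<'E'
from h import *
o,p,R=state(); print(p,o["ft_force"],o["moment"])
E
done
```

```text
time: 11.55
position: [0.4732, -0.0955, 0.1157]
tool_rot: [0.085, 0.701, -0.652, 0.277]
ft_force: [-3.7, -0.5, 6.2]
grip_width: 0.0497
[ 0.47319534 -0.09550625  0.11568497] [-3.67582947 -0.49461188  6.16934525] [-0.09217033  0.54554029  0.01854444]
[ 0.47319534 -0.09550625  0.11568497] [-3.67582947 -0.49461188  6.16934525] [-0.09217033  0.54554029  0.01854444]
[ 0.47319534 -0.09550625  0.11568497] [-3.67582947 -0.49461188  6.16934525] [-0.09217033  0.54554029  0.01854444]
```

```bash
python3 -m crank '[[[0,0,0,0,0,0,59],[0,0,0,0,0,0,62],[0,0,0,0,0,0,70],[0,0,0,0,0,0,90],[0,0,0,0,0,0,100]]]'
python3 -m crank '[[[0,0,0,0,0,0,100],[0,0,0,0,0,0,100],[0,0,0,0,-0.012,0,100],[0,0,0,0,-0.02,0,100],[0,0,0,0,-0.028,0,100]]]'
python3 - <<'E'
from h import *
from rig import robot
o,p,R=state()
w=robot.camera("wrist")
print(p,o["time"],o["ft_force"],o["grip_width"],np.array(o["q"]).round(3))
woverlay(w,p,R,[box(RC,tinR(YAW),-.06,.06)],"pics/w7.png",(130,330,250,510))
plan(p,R,RC+ZT*.124,Rtool(YAW,T)@HT,5)
E
```

```text
time: 12.18
position: [0.4732, -0.0954, 0.1152]
tool_rot: [0.085, 0.701, -0.651, 0.277]
ft_force: [0.9, -0.5, 0.0]
grip_width: 0.0733
time: 12.8
position: [0.4439, -0.1035, 0.1673]
tool_rot: [0.084, 0.702, -0.651, 0.276]
ft_force: [1.1, 0.4, -0.1]
grip_width: 0.0867
[ 0.44394421 -0.10349482  0.1673309 ] 12.8 [ 1.11823044  0.41083851 -0.08923251] 0.08667264556644785 [-0.785  0.376  2.235  1.084  0.515 -0.457]
total rot deg [0.09 0.21 0.17] shift [-0.0014 -0.0311  0.1514] dist 0.1546
[0.0,0.0,0.0, -0.0003,-0.0062,0.0303]
[0.0,0.0,0.0, -0.0003,-0.0062,0.0303]
[0.0,0.0,0.0, -0.0003,-0.0062,0.0303]
[0.0,0.0,0.0, -0.0004,-0.0062,0.0303]
[0.0,0.0,0.0, -0.0004,-0.0062,0.0303]
```

View pics/w7.png

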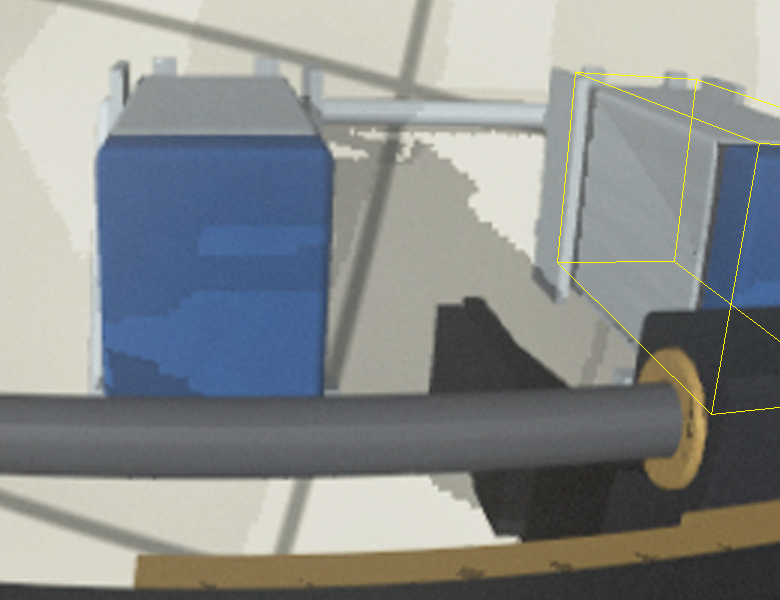

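```bash
python3 -m crank '[[[0,0,0,0,-0.020,0.010,100],[0,0.2,0,0,-0.010,0.035,100],[0,0,0,-0.001,0,0.045,100],[0,0,0,0,0,0.038,100],[0,0,0,0,0,0.023,100]]]'
python3 -m crank '[[[0,0,0,0,0,0,100],[0,0,0,0,0,0,100],[0,0,0,0,0,0,100],[0,0,0,0,0,0,100],[0,0,0,0,0,0,100]]]'
python3 - <<'E'
from h import *
from rig import robot
o,p,R=state()
w=robot.camera("wrist")
print(p,o["time"],o["ft_force"],o["grip_width"],np.array(o["q"]).round(3))
woverlay(w,p,R,[box(RC,tinR(YAW),-.06,.06)],"pics/w8.png",(130,280,270,470))
plan(p,R,RC+ZT*.034,Rtool(YAW,T)@HT,5)
E
```

```text
time: 13.48
position: [0.4733, -0.255, 0.1938]
tool_rot: [0.086, 0.701, -0.652, 0.275]
ft_force: [-0.1, 0.5, -0.3]
grip_width: 0.0871
time: 14.1
position: [0.4725, -0.2522, 0.194]
tool_rot: [0.086, 0.702, -0.651, 0.276]
ft_force: [-0.7, 0.9, -0.5]
grip_width: 0.0869
[ 0.47248101 -0.25221993  0.19399881] 14.1 [-0.72760143  0.92020323 -0.54126429] 0.08690077106219245 [-0.98   0.414  1.958  0.765  0.754 -0.255]
total rot deg [0.02 0.06 0.11] shift [-0.0004  0.0889  0.0006] dist 0.0889
[0.0,0.0,0.0, -0.0001,0.0178,0.0001]
[0.0,0.0,0.0, -0.0001,0.0178,0.0001]
[0.0,0.0,0.0, -0.0001,0.0178,0.0001]
[0.0,0.0,0.0, -0.0001,0.0178,0.0001]
[0.0,0.0,0.0, -0.0001,0.0178,0.0001]
```

View pics/w8.png

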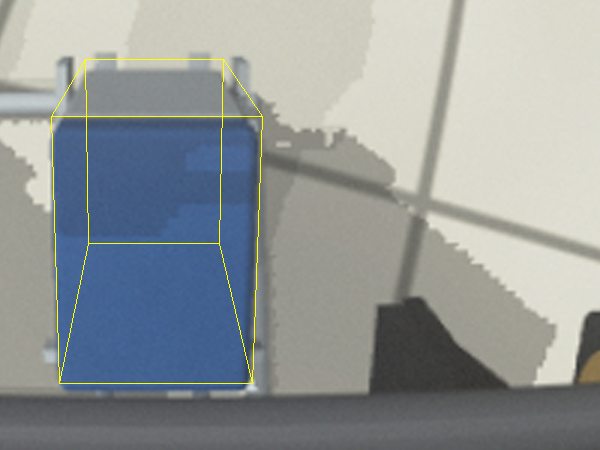

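```bash
python3 -m crank '[[[0,0,0,0.0015,0.018,0,100],[0,0,0,0,0.025,0,100],[0,0,0,0,0.022,0,100],[0,0,0,0,0.016,0,100],[0,0,0,0,0.009,0,100]]]' 55
python3 -m crank '[[[0,0,0,0,0,0,80],[0,0,0,0,0,0,65],[0,0,0,0,0,0,60],[0,0,0,0,0,0,57],[0,0,0,0,0,0,50]]]' 55
python3 -m crank '[[[0,0,0,0,0,0,30],[0,0,0,0,0,0,30],[0,0,0,0,0,0,30],[0,0,0,0,0,0,30],[0,0,0,0,0,0,30]]]' 55
python3 - <<'E'
from h import *
from rig import robot
o,p,R=state()
w=robot.camera("wrist")
print(p,o["time"],o["ft_force"],o["moment"],o["grip_width"],R.T@[0,0,1])
woverlay(w,p,R,[],"pics/w9.png",(130,330,200,460))
plan(p,R,RC+ZT*.034,Rtool(YAW,T)@HT,1)
E
```

```text
time: 14.78
position: [0.5146, -0.2402, 0.1137]
tool_rot: [0.085, 0.702, -0.651, 0.275]
ft_force: [0.4, 1.0, 0.4]
grip_width: 0.087
time: 15.4
position: [0.5145, -0.2413, 0.1155]
tool_rot: [0.086, 0.701, -0.652, 0.275]
ft_force: [-0.7, -0.9, 2.3]
grip_width: 0.0497
time: 16.02
position: [0.5145, -0.2413, 0.1155]
tool_rot: [0.086, 0.701, -0.652, 0.275]
ft_force: [-3.2, -1.5, 5.4]
grip_width: 0.0498
[ 0.51446626 -0.24129069  0.11548606] 16.025 [-3.16708403 -1.51713718  5.37107583] [-0.21154528  0.50872019 -0.02285544] 0.04976664559409074 [-0.49851719 -0.86687881  0.00131706]
total rot deg [-0.06  0.04  0.1 ] shift [-0.0019 -0.0008 -0.0004] dist 0.0021
[-0.1,0.0,0.1, -0.0019,-0.0008,-0.0004]
```

View pics/w9.png

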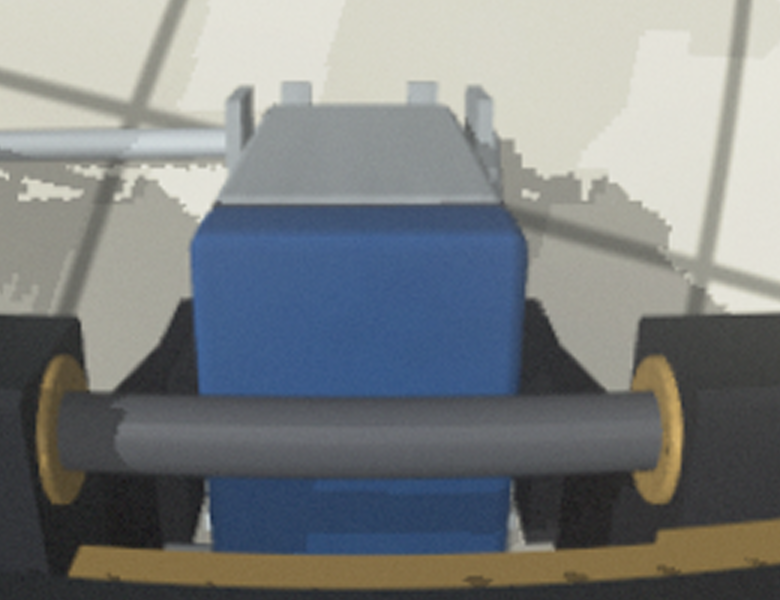

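Gripped, width 49.8 mm and tin square in the jaws. Lift 55 mm.

```bash
python3 -m crank '[[[0,0,0,-0.002,-0.0035,0,30],[0,0,0,-0.006,-0.0104,0,30],[0,0,0,-0.008,-0.0139,0,30],[0,0,0,-0.0075,-0.013,0,30],[0,0,0,-0.004,-0.007,0,30]]]' 58
python3 -m crank '[[[0,0,0,0,0,0,30],[0,0,0,0,0,0,30],[0,0,0,0,0,0,30],[0,0,0,0,0,0,30],[0,0,0,0,0,0,30]]]' 58
python3 - <<'E'
from h import *
from rig import robot
o,p,R=state()
w=robot.camera("wrist")
print(p,o["time"],o["ft_force"],o["moment"],o["grip_width"],np.array(o["q"]).round(3))
print(state()[0]["ft_force"])
woverlay(w,p,R,[],"pics/w10.png",(130,330,200,460))
E
```

```text
time: 16.7
position: [0.5135, -0.2396, 0.1696]
tool_rot: [0.085, 0.703, -0.651, 0.275]
ft_force: [-0.1, 0.1, -7.3]
grip_width: 0.0494
time: 17.32
position: [0.5143, -0.2407, 0.17]
tool_rot: [0.086, 0.702, -0.651, 0.275]
ft_force: [-1.3, 0.3, -6.9]
grip_width: 0.0496
[ 0.51434579 -0.24068869  0.17004088] 17.325 [-1.27862928  0.28402022 -6.86810321] [-0.36909109  1.14638057  0.00467284] 0.04963787105935793 [-0.888  0.484  1.919  0.807  0.687 -0.221]
[ 1.05892169  0.4070278  -7.61174906]
```

View pics/w10.png

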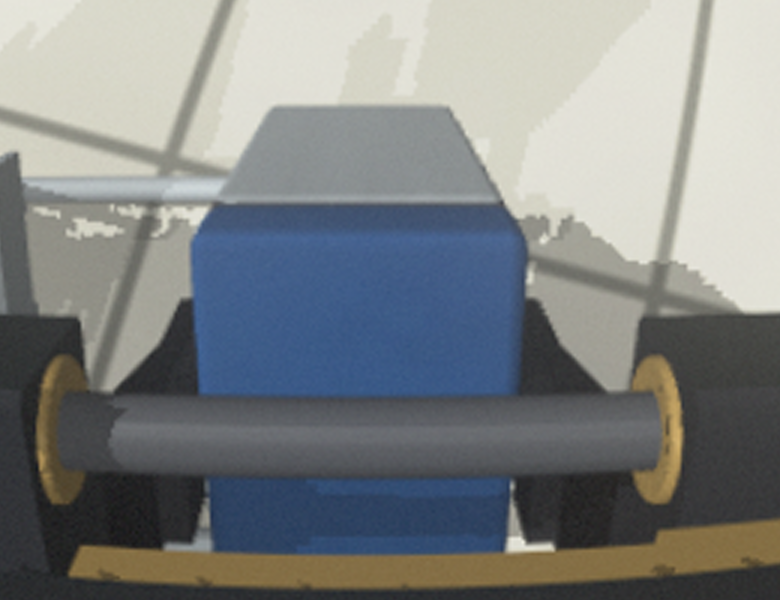

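```bash
python3 - <<'E'
from h import *
from kin import ik,L
o,p,R=state()
A=np.array([.50,-.22,.31]); B=np.array([.553,.172,.31]); RA=Rtool(.25,np.deg2rad(22))@HT; RB=Rtool(.124,0)@HT
for P,Q in((A,RA),((A+B)/2,Rtool(.18,np.deg2rad(11))@HT),(B,RB),(B-[0,0,.2],RB)): print([s.round(2) for s in ik(P,Q,L,15)])
plan(p,R,A,RA,5)
plan(A,RA,B,RB,10)
E
```

```text
[array([-0.81,  0.23,  1.74,  0.39,  1.01,  0.33])]
[array([-0.31,  0.22,  1.7 ,  0.1 ,  1.05,  1.04])]
[array([ 0.11,  0.38,  1.45, -0.  ,  1.31,  1.56])]
[array([ 0.11,  0.62,  1.65, -0.  ,  0.87,  1.56])]
total rot deg [ 0.7   1.46 -7.88] shift [-0.0626 -0.1253 -0.0239] dist 0.1421
[0.1,0.3,-1.6, -0.0125,-0.0251,-0.0048]
[0.1,0.3,-1.6, -0.0118,-0.0254,-0.0048]
[0.1,0.3,-1.6, -0.0111,-0.0257,-0.0048]
[0.1,0.3,-1.6, -0.0103,-0.0260,-0.0048]
[0.1,0.3,-1.6, -0.0096,-0.0263,-0.0048]
total rot deg [  1.39   7.13 -21.97] shift [-0.1375  0.0556 -0.3667] dist 0.3956
[0.1,0.7,-2.2, -0.0138,0.0056,-0.0367]
[0.1,0.7,-2.2, -0.0135,0.0049,-0.0369]
[0.1,0.7,-2.2, -0.0132,0.0043,-0.0370]
[0.1,0.7,-2.2, -0.0129,0.0038,-0.0372]
[0.1,0.7,-2.2, -0.0126,0.0032,-0.0374]
[0.1,0.7,-2.2, -0.0122,0.0026,-0.0375]
[0.1,0.7,-2.2, -0.0118,0.0021,-0.0377]
[0.1,0.7,-2.2, -0.0114,0.0015,-0.0378]
[0.1,0.7,-2.2, -0.0110,0.0010,-0.0380]
[0.1,0.7,-2.2, -0.0106,0.0005,-0.0381]
```

```bash
python3 -m crank '[[[0.1,0.3,-1.6,-0.0125,-0.025,-0.005,30],[0.1,0.3,-1.6,-0.012,-0.0255,-0.005,30],[0.1,0.3,-1.6,-0.011,-0.0255,-0.005,30],[0.1,0.3,-1.6,-0.010,-0.026,-0.005,30],[0.1,0.3,-1.6,-0.0095,-0.026,-0.005,30]]]' 58
python3 -m crank '[[[0.1,0.7,-2.2,-0.0138,0.0056,-0.037,30],[0.1,0.7,-2.2,-0.0135,0.005,-0.037,30],[0.1,0.7,-2.2,-0.013,0.0043,-0.037,30],[0.1,0.7,-2.2,-0.013,0.0038,-0.037,30],[0.1,0.7,-2.2,-0.0126,0.0032,-0.0375,30]]]'
python3 -m crank '[[[0.1,0.7,-2.2,-0.012,0.0026,-0.0375,30],[0.1,0.7,-2.2,-0.012,0.002,-0.038,30],[0.1,0.7,-2.2,-0.0115,0.0015,-0.038,30],[0.1,0.7,-2.2,-0.011,0.001,-0.038,30],[0.1,0.7,-2.2,-0.0105,0.0005,-0.038,30]]]'
python3 - <<'E'
from h import *
o,p,R=state()
print(o["time"],o["grip_width"],o["ft_force"])
plan(p,R,np.array([.553,.172,.19]),Rtool(.124,0)@HT,5)
E
```

```text
time: 18.0
position: [0.4988, -0.2179, 0.31]
tool_rot: [0.046, 0.708, -0.67, 0.219]
ft_force: [0.2, -0.4, -7.5]
grip_width: 0.0498
time: 18.62
position: [0.5246, -0.0205, 0.3096]
tool_rot: [-0.001, 0.712, -0.689, 0.131]
ft_force: [-0.0, 0.6, -6.3]
grip_width: 0.0495
time: 19.25
position: [0.5505, 0.1758, 0.3108]
tool_rot: [-0.048, 0.709, -0.702, 0.042]
ft_force: [1.5, 0.0, -7.0]
grip_width: 0.0494
19.25 0.0494256619414378 [ 1.49770409  0.01157573 -6.98288335]
total rot deg [0.65 0.2  0.38] shift [-0.0028  0.1207  0.0054] dist 0.1209
[0.1,0.0,0.1, -0.0006,0.0241,0.0011]
[0.1,0.0,0.1, -0.0005,0.0241,0.0010]
[0.1,0.0,0.1, -0.0005,0.0242,0.0010]
[0.1,0.0,0.1, -0.0005,0.0242,0.0009]
[0.1,0.0,0.1, -0.0004,0.0242,0.0009]
```

```bash
python3 -m crank '[[[0.3,0.1,0.2,-0.001,0.03,0.001,30],[0.2,0.1,0.1,-0.001,0.045,0.001,30],[0,0,0,0,0.045,0,30],[0,0,0,0,0.035,0,30],[0,0,0,0,0.02,0,30]]]' 58
python3 -m crank '[[[0,0,0,0,0.005,0,30],[0,0,0,0,0,0,30],[0,0,0,0,0,0,30],[0,0,0,0,0,0,30],[0,0,0,0,0,0,30]]]' 58
python3 - <<'E'
from h import *
from rig import robot
o,p,R=state()
print(o["time"],o["grip_width"],o["ft_force"],o["moment"])
plan(p,R,np.array([.553,.172,.11]),Rtool(.124,0)@HT,1)
s=robot.camera("side");w=robot.camera("wrist"); t=robot.camera("top")
cv2.imwrite("pics/s11.png",cv2.resize(s["img"][80:260,200:400,::-1],None,fx=3,fy=3)); cv2.imwrite("pics/w11.png",w["img"][:,:,::-1])
E
```

```text
time: 19.88
position: [0.5517, 0.1729, 0.1337]
tool_rot: [-0.045, 0.707, -0.705, 0.042]
ft_force: [-0.5, 0.4, -7.0]
grip_width: 0.0498
time: 20.5
position: [0.554, 0.1726, 0.132]
tool_rot: [-0.043, 0.706, -0.705, 0.045]
ft_force: [-0.5, -0.0, -7.6]
grip_width: 0.0503
20.5 0.05034023570031549 [-0.46123154 -0.01502929 -7.6377801 ] [-0.04526396  0.13950493 -0.06616541]
total rot deg [ 0.03  0.05 -0.18] shift [0.0012 0.022  0.0005] dist 0.022
[0.0,0.0,-0.2, 0.0012,0.0220,0.0005]
```

View pics/s11.png

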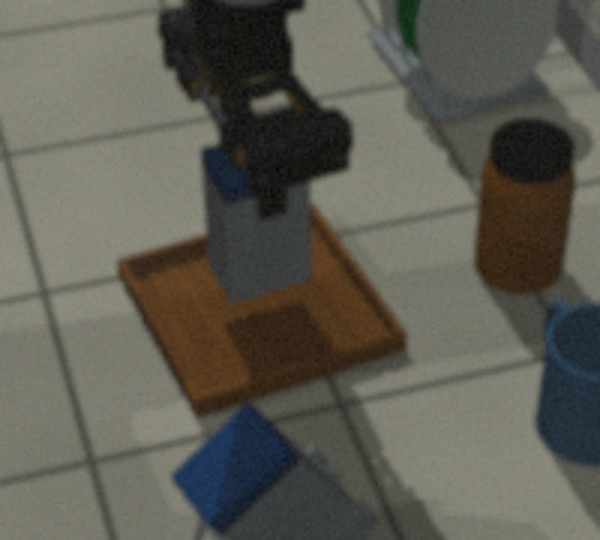

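View pics/w11.png

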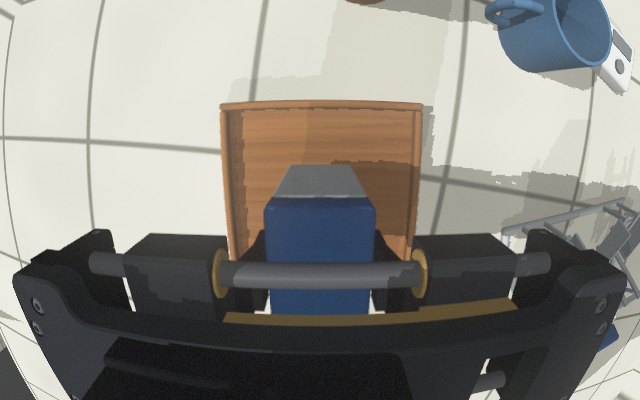

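```bash
python3 -m crank '[[[0,0,0,0,0.007,0,30],[0,0,0,0,0.009,0,30],[0,0,0,0,0.006,0,30],[0,0,0,0,0.003,0,30],[0,0,0,0,0.001,0,30]]]' 58
python3 -m crank '[[[0,0,0,0,0.001,0,30],[0,0,0,0,0.001,0,30],[0,0,0,0,0.001,0,30],[0,0,0,0,0,0,30],[0,0,0,0,0,0,30]]]' 58
```

```text
time: 21.28
position: [0.5537, 0.1726, 0.1049]
tool_rot: [-0.044, 0.706, -0.706, 0.045]
ft_force: [0.2, 0.8, -6.3]
grip_width: 0.0496
time: 21.9
position: [0.5539, 0.1726, 0.1023]
tool_rot: [-0.043, 0.706, -0.706, 0.045]
ft_force: [0.8, -0.3, -6.5]
grip_width: 0.0493
```

```bash
python3 -m crank '[[[0,0,0,0,0.0006,0,30],[0,0,0,0,0.0006,0,30],[0,0,0,0,0.0003,0,30],[0,0,0,0,0,0,30],[0,0,0,0,0,0,30]]]' 58
```

```text
time: 22.52
position: [0.5538, 0.1726, 0.1008]
tool_rot: [-0.043, 0.706, -0.706, 0.045]
ft_force: [0.2, -0.6, -7.4]
grip_width: 0.0495
```

```bash
python3 -m crank '[[[0,0,0,0,0.0005,0,30],[0,0,0,0,0.0005,0,30],[0,0,0,0,0,0,30],[0,0,0,0,0,0,30],[0,0,0,0,0,0,30]]]' 58
```

```text
time: 23.15
position: [0.5538, 0.1726, 0.0998]
tool_rot: [-0.043, 0.706, -0.706, 0.045]
ft_force: [0.2, 1.0, -7.3]
grip_width: 0.05
```

```bash
python3 -m crank '[[[0,0,0,0,0.0005,0,30],[0,0,0,0,0.0005,0,30],[0,0,0,0,0,0,30],[0,0,0,0,0,0,30],[0,0,0,0,0,0,30]]]' 58
```

```text
time: 23.78
position: [0.5539, 0.1726, 0.099]
tool_rot: [-0.043, 0.706, -0.706, 0.045]
ft_force: [0.2, 0.3, -5.2]
grip_width: 0.0493
```

Contact is beginning (−7.3 → −5.2 N). A little more.

```bash
python3 -m crank '[[[0,0,0,0,0.0005,0,30],[0,0,0,0,0.0003,0,30],[0,0,0,0,0,0,30],[0,0,0,0,0,0,30],[0,0,0,0,0,0,30]]]' 58
```

```text
time: 24.4
position: [0.5542, 0.1726, 0.0988]
tool_rot: [-0.043, 0.706, -0.706, 0.045]
ft_force: [-1.9, 0.3, 5.3]
grip_width: 0.0496
```

```bash
python3 -m crank '[[[0,0,0,0,0,0,40],[0,0,0,0,0,0,50],[0,0,0,0,0,0,55],[0,0,0,0,0,0,57],[0,0,0,0,0,0,59]]]' 8
python3 -m crank '[[[0,0,0,0,0,0,65],[0,0,0,0,0,0,75],[0,0,0,0,0,0,90],[0,0,0,0,0,0,100],[0,0,0,0,0,0,100]]]' 8
python3 - <<'E'
from h import *
from rig import robot
o,p,R=state()
print(o["time"],o["grip_width"],o["ft_force"])
s=robot.camera("side");w=robot.camera("wrist")
cv2.imwrite("pics/s12.png",cv2.resize(s["img"][80:260,200:400,::-1],None,fx=3,fy=3)); cv2.imwrite("pics/w12.png",w["img"][:,:,::-1])
E
```

```text
time: 25.02
position: [0.5545, 0.1727, 0.0982]
tool_rot: [-0.043, 0.706, -0.705, 0.046]
ft_force: [-0.1, -0.4, -0.0]
grip_width: 0.0506
time: 25.65
position: [0.5538, 0.1726, 0.0979]
tool_rot: [-0.043, 0.706, -0.706, 0.045]
ft_force: [0.6, -0.1, 0.4]
grip_width: 0.0845
25.65 0.08447858923455477 [ 0.55473924 -0.08416431  0.37207117]
```

View pics/s12.png

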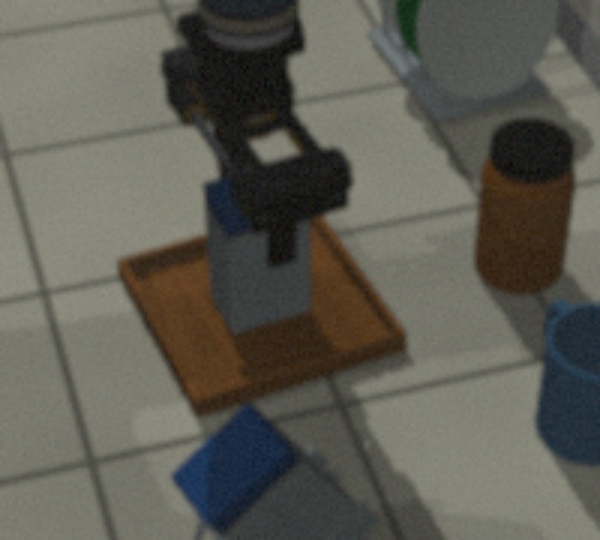

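View pics/w12.png

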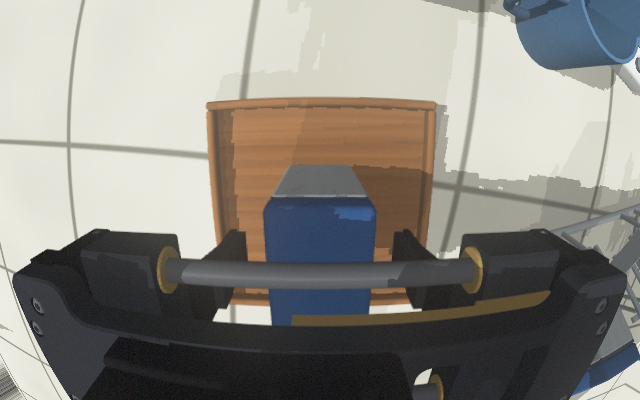

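The tin stands upright in the tray (wrist view cols 264–376, with the tray around it) and the jaws are open and clear on both sides. Retreat straight up.

```bash
python3 -m crank '[[[0,0,0,0,-0.01,0,100],[0,0,0,0,-0.03,0,100],[0,0,0,0,-0.05,0,100],[0,0,0,0,-0.05,0,100],[0,0,0,0,-0.04,0,100]]]'
python3 -m crank '[[[0,0,0,0.03,0,-0.03,100],[0,0,0,0.05,0,-0.03,100],[0,0,0,0.03,0,-0.02,100],[0,0,0,0,0,0,100],[0,0,0,0,0,0,100]]]'
python3 - <<'E'
from h import *
from rig import robot
o,p,R=state()
print(o["time"],o["grip_width"],o["ft_force"],o["position"])
s=robot.camera("side");t=robot.camera("top")
cv2.imwrite("pics/s13.png",s["img"][:,:,::-1]); cv2.imwrite("pics/t13.png",t["img"][:,:,::-1])
for n,c in(("side",s),("top",t)):
    for th in("tin_left","coffee_jar","mug","timer"): print(n,th,[(d["at"],round(d["conf"],2)) for d in robot.spot_in(c,th)])
E
```

```text
time: 26.38
position: [0.5538, 0.1725, 0.2811]
tool_rot: [-0.042, 0.706, -0.705, 0.046]
ft_force: [0.6, -0.1, -0.7]
grip_width: 0.0869
time: 27.0
position: [0.4354, 0.2382, 0.2786]
tool_rot: [-0.043, 0.706, -0.705, 0.046]
ft_force: [0.3, -0.8, 0.3]
grip_width: 0.0871
27.0 0.08714172299671517 [ 0.33767278 -0.79031065  0.28704685] [0.43535664 0.23817948 0.27860015]
side tin_left [([243.6, 288.8], 0.96), ([339.3, 201.4], 0.78)]
side coffee_jar [([148.9, 374.0], 0.94)]
side mug [([206.3, 397.9], 0.74)]
side timer []
top tin_left [([229.4, 365.3], 0.89), ([314.6, 417.8], 0.76)]
top coffee_jar [([103.9, 249.8], 0.66)]
top mug [([112.5, 329.5], 0.85), ([208.8, 412.3], 0.47)]
top timer [([105.1, 388.3], 0.74)]
```

View pics/s13.png

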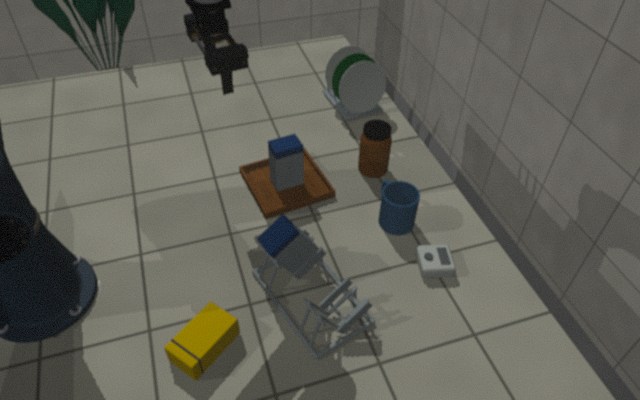

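View pics/t13.png

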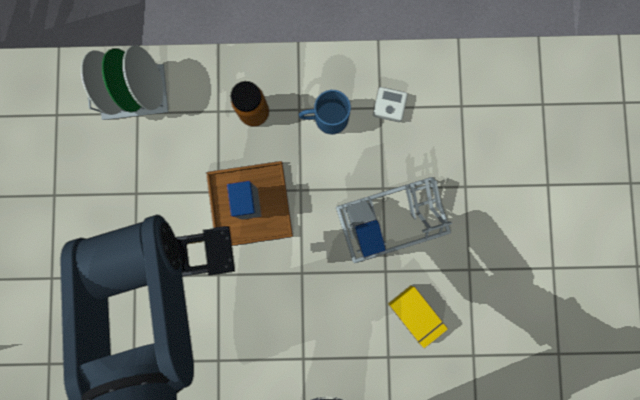

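Both views show the heavy tin upright in the tray (side view ~(162, 287), top view ~(199, 242)). The light tin is back in the left bay (side (243, 289), top (235, 368)), and the jar, mug, timer and yellow tin are where they started. The gripper touches nothing.

```bash
python3 - <<'E'
from rig import robot
print(robot.hand_in())
E
```

```text
the job is handed in; nothing more can be done
None
```

The heavier tin, which was the right-hand one, now stands upright on the tray, and the lighter left-hand tin is back in its own bay. I handed the job in at 27 s of the 64 s.

- **Left tin:** I lifted it 5.5 cm and read about 2.5 N, so roughly 0.25 kg. I lowered it into its bay until the force showed contact, then released it.
- **Right tin:** I lifted it 5.5 cm and read about 7 N, so roughly 0.7 kg. I took "the same way" to mean the lift only, so I carried it straight to the tray without putting it back first. I set it down in steps of 0.5 mm or less at the end, until the tray took its weight.
- **Last checks:** The side and top pictures showed the light tin at its starting spot. The jar, mug, timer and yellow look-alike looked unmoved, and the gripper was open and clear of everything.
- **What disagreed:**
  - Early in the first approach the last joint ran onto its range limit. It read −2.855 against the listed −2.85, so I switched to the half-turned grasp. I don't know whether that counts as passing the range.
  - The wrist view put the tins about 2 mm from the top and side fit; I split the difference sideways and moved the grasp about 2 mm towards the robot.
  - The network missed the timer in the last side picture and did not report the tin on the tray in either view, though all are plainly visible.

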